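Roll the rolling pin home in its dock

ROBOT

A 6-joint arm with a two-finger parallel gripper is mounted at the origin on the work surface; the furniture and walls round the work are solid. World frame = base frame: x ahead of the robot, y to its left, z up, the work surface at z = 0. Lengths are in mm, angles in degrees, forces in N, time in s.
With the tool pointing down it reaches from about 300 to 850 mm from the base axis. Payload 4.2 kg.
Tool frame: the origin (TCP) lies on the centre line of the jaws, within the pads' length; the fingertips stand 11 mm ahead of it and the grasp point (between the pads) lies 8 mm behind it; z points along the fingers, y is the line along which they close (so a half turn about z gives the same grasp; the last joint's range is limited). The gripper opens to 91 mm and grips with 3 to 60 N. Pads are 32 mm wide; open, the fingers measure 118 mm over their backs; the gripper's body (76 mm by 178 mm) begins 60 mm behind the grasp point.
Start: joints at [69.385, 18.312, 89.639, -0, 72.044, -1.146], TCP at [191.649, 542.137, 224.976] pointing down, gripper open.
Joint ranges: [-177.97, 177.97], [-48.28, 115.42], [12.27, 149.76], [-77.06, 257.06], [2.81, 150.46], [-146.56, 146.56]. Speed limits (degrees/s): [147.25, 147.25, 180, 180, 180, 180].

INTERFACE

Orientations are given as [roll, pitch, yaw] about the fixed x, y, z axes, in that order (R = Rz(yaw) Ry(pitch) Rx(roll)).
In Python, from workcell import env, grab_frame, camera_model, models gives the robot as it stands.
- The arm moves only by the shell command python3 -m crank 'ROWS' [FORCE]. ROWS is text: rows parted by semicolons, each of 7 numbers parted by spaces: the closure, from -1 (fully open) to 1 (shut), so that 0 is half open, then the shift along the tool's x, y, z in mm, then the turn, a rotation vector about the tool's x, y, z in degrees. A call has 1 to 10 rows; each row shifts and turns the commanded pose from where the row before left it, along the tool's axes as they then stand; what a row does not reach is not made up. A row lasts 1/8 s, in which the tool goes at most 62.5 mm and 10.7 degrees, less where a joint would pass 70% of its speed; a pose out of reach is approached as far as the arm can. A call is refused whole if a number of a shift passes 62.5 or a number of a turn 10.7, either way. A call with a gripper value outside its range is refused whole. The fingers move at their own pace and stop on an object; FORCE is the grip in N (left out, the last holds). Time passes only in rows, so rows that do not move let the fingers close. It gives the time, the measured TCP pose, the force, the opening and the grip force at its end, in the units of the state.
- env.state(): the state, without advancing time (a new reading comes with each control period).
- grab_frame(name): name is "side" or "top" or "wrist"; returns the picture (384x512x3 uint8, blue, green, red); there is no depth.
- camera_model(name): a dict with "K" (3x3 intrinsics, pixels), "R" (3x3) and "t" (3): a world point X has camera coordinates R X + t; the wrist camera has in their place "mount" (4x4, takes a point from camera to tool coordinates, whose origin is the TCP and whose axes are the flange's). Camera axes: x right, y down, z forward; pixel columns grow to the right and rows downward; lengths in mm; the calibration is good to about 2 mm. A picture is of the moment at which its call begins: read the wrist's pose just before it. camera_model takes no time and is no camera call.
- env.job_done(): hands the job in; it is judged then, once.
Trained networks look in the newest picture that a camera, given by its name, has taken for a name from the list of things; names that differ only in an ending like _2 or _b are one class to them, and where a whole thing is asked for, a point or a joint stands for the part that bears it (a point fixed in the world has none). Each returns a list of dicts, best first, with "p" (0 to 1); they miss things now and then, are a little off and sometimes report something else, mostly with a low value. They report only what shows in the picture. A call takes as long as a camera call.
- models.search_frame(name, camera): "point" ([x, y, z] in mm, in world coordinates, good to about 4 mm: the middle of the surface that is visible of it).
The state is a dict: "time_s": time; "qpos": joint angles; "qvel": joint speeds; "effort": joint torques, N m; "ee_pos": TCP position; "ee_rot": TCP orientation; "force": force on the tool from outside, world axes, zero at the start; "torque": the same for the moment, N m; "gripper_width": finger opening in mm; "gripper_force": force on a finger pad.
Only numpy, scipy, OpenCV 4.12 (cv2) and the standard library are available. Lean on these libraries where they do the work, as an engineer would, in place of code of your own. Each camera call takes 0.05 s, during which the arm holds its last target. There are 200 camera calls.

TASK

Put the rolling pin away: without gripping or lifting it, push it with your fingers onto the foot of its dock and slowly up the ramp, over the spring catch and right home against the stop, so that the catch springs up behind it and it stays there by itself. Do not let the pin roll back down the ramp on the way, and leave the lemon, the little white tub and the ring cutter near it where they are.

Things in the scene. Friction and masses are not known exactly. Their poses are not given: they have to be found in the camera images.
- pin: beech rolling pin, red handles, free to roll, smooth. Barrel 46 mm thick, 150 mm long; each handle adds 40 mm, 21 mm thick; 0.36 to 0.6 kg. Origin on its axis at mid length; its own y axis runs along it (x and z turn as it rolls). It starts on the table before the dock's low end, up to 0.09 rad askew and 10 mm off centre; pushed, it rolls square to its own axis.
- dock: the pin's dock, fixed to the table: aluminium ramp between two beech cheeks, rigid beech stop block at the high end (its top 61 mm above the table). x is level and points uphill, y across, z up; origin at table height, 70 mm uphill of the ramp's foot. The dock reaches from x = -100 mm (toes) to +97 mm; 192 mm wide over the cheeks, 210 mm over the toes.
- ramp (a point): middle of the ramp's foot line, at table height. x points up along the ramp surface (10 degrees above level), y across, z square out of the ramp. In this frame the stop face is at x = 153 mm, 34 mm high; the pin's axis is at x = 130 mm, z = 23 mm when home against the stop, and may settle back up to 4 mm onto the catch.
- catch (a joint): spring catch: 0 rad standing up, 0.55 folded flat into the ramp. Two orange tongues on one shaft, 12 mm wide, 49 to 61 mm either side of the centre line (the middle is free for fingers). Hinged at their downhill ends, 81 mm up the ramp. The barrel folds them down as it rolls uphill over them (a few newtons); once it is home they spring up behind it.
- lemon_1: a lemon lying on the worktable by itself near the grey pail, 57 x 91 x 57 mm. Origin at the middle of its underside.
- small_tub: small white open tub standing near the dock, 80 x 92 x 66 mm. Origin at the middle of its underside.
- ring_cutter: round steel pastry cutter, 63 mm across, 37 mm high, open top and bottom, standing near the lemon. Origin at the middle of its underside.
- catch_tip (a point): point midway between the two tips of the catch as it stands up: 104 mm up the ramp from its foot line, 15 mm off the ramp. A pin let go downhill of this rolls back.
- mouth (a point): middle of the dock's mouth, at table height, 30 mm before the ramp's foot. Low splayed toes, 9 mm high, lead the barrel in: 200 mm apart inside here, narrowing to the 172 mm between the cheeks at the foot. The cheeks are 9 mm higher than the ramp; the handles pass over them.

How it is judged:
By the outcome, as a careful person would: the job done as asked, in the order asked, and still so for the second after the job is handed in, with the robot touching nothing.
It also fails if it takes over 43 s, if anything falls off the work surface, if the arm or the gripper's body presses on something with over 40 N, if the wrist force passes 120 N, or if a joint passes its speed limit or range.

## Working session

There is one attempt and no reset: what is moved stays moved. The work goes in short steps, Python scripts to look and compute and a shell command to move; the robot and the scene stay as the last step left them, time stands still between calls to the robot, and variables do not carry over. Pictures are saved under pics/ and viewed, at most 13 in all, crops included, and the job is handed in when it is done.

```bash
mkdir -p pics; python3 - <<'E'
from workcell import env, grab_frame, camera_model, models
import cv2, numpy as np
s=env.state(); print(s['time_s'],s['ee_pos'],s['ee_rot'],s['force'],s['gripper_width'])
ims=[]
for c in ('top','side'):
    im=grab_frame(c); cv2.imwrite(f'pics/{c}0.png',im)
    m=camera_model(c); print(c,np.round(m['K'],1).tolist(),np.round(m['R'],3).tolist(),np.round(m['t'],1).tolist())
    for n in ('pin','dock','catch','lemon_1','small_tub','ring_cutter'):
        print(n,[(np.round(d['point']).tolist(),round(d['p'],2)) for d in models.search_frame(n,c)[:2]])
E
```

```text
0.0 [191.50081863 541.67422559 224.12097184] [-1.79899421e+02 -8.11691989e-04  1.60530629e+02] [-0.146518    0.10196522 -0.26377381] 91.27833433836766
top [[361.5, 0.0, 255.2], [0.0, 361.5, 190.0], [0.0, 0.0, 1.0]] [[-0.023, -1.0, -0.011], [-0.985, 0.025, -0.17], [0.17, 0.007, -0.985]] [272.2, 454.8, 855.8]
pin [([512.0, 288.0, 40.0], 0.93)]
dock [([369.0, 313.0, 17.0], 0.6)]
catch []
lemon_1 [([538.0, 51.0, 50.0], 0.6), ([365.0, 311.0, 14.0], 0.26)]
small_tub [([491.0, 586.0, 32.0], 0.59)]
ring_cutter [([527.0, -83.0, 23.0], 0.88)]
side [[393.3, 0.0, 257.2], [0.0, 393.3, 197.8], [0.0, 0.0, 1.0]] [[-0.92, -0.393, 0.015], [-0.208, 0.453, -0.867], [0.333, -0.8, -0.499]] [509.8, 25.3, 1357.8]
pin [([511.0, 314.0, 34.0], 0.55)]
dock [([367.0, 353.0, 13.0], 0.86), ([511.0, 314.0, 33.0], 0.71)]
catch []
lemon_1 [([530.0, 71.0, 37.0], 0.65)]
small_tub [([476.0, 572.0, 41.0], 0.76)]
ring_cutter [([521.0, -61.0, 29.0], 0.52)]
```

```bash
python3 - <<'E'
import cv2
a=cv2.imread('pics/top0.png')
cv2.imwrite('pics/topc.png',cv2.resize(a[130:370,150:420],None,fx=2.5,fy=2.5,interpolation=cv2.INTER_CUBIC)[:600,:800])
E
```

```text
(no output)
```

View pics/topc.png

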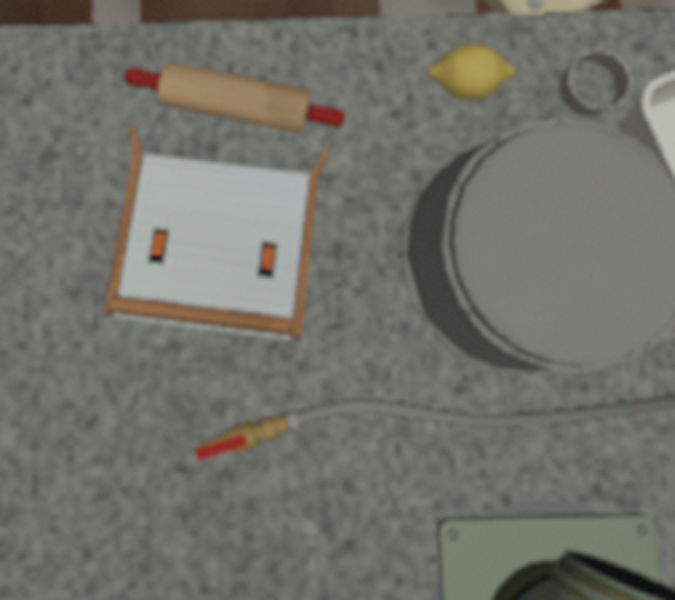

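View pics/side0.png

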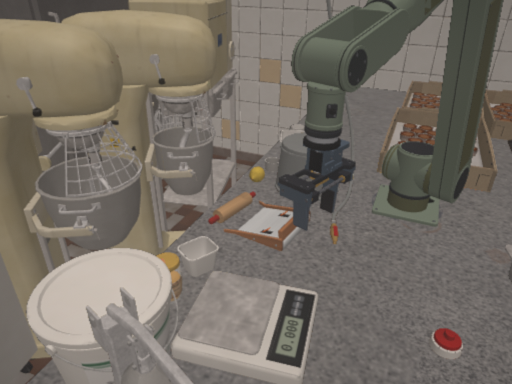

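```bash
cat > h.py <<'E'
import numpy as np
from workcell import env, grab_frame, camera_model, models
def ray(c,uv,z):
    m=camera_model(c);K,R,t=[np.array(m[k],float) for k in('K','R','t')]
    d=R.T@np.linalg.inv(K)@[uv[0],uv[1],1]; o=-R.T@t
    return o+d*(z-o[2])/d[2]
E
python3 - <<'E'
from h import *
f=lambda x,y,z:np.round(ray('top',(150+x/2.5,130+y/2.5),z)[:2],0)
for n,a in dict(footL=(143,153,0),footR=(309,172,0),toeL=(132,125,9),toeR=(327,149,9),stopL=(106,312,61),stopR=(296,337,61),stopFL=(120,297,56),stopFR=(296,318,56),pinL=(126,77,23),pinR=(344,118,23),barL1=(168,63,32),barL2=(158,100,16),barR1=(309,90,32),barR2=(303,130,16),tongL=(159,245,24),tongR=(268,258,24),edge=(250,20,0)).items(): print(n,f(*a))
E
```

```text
footL [468. 386.]
footR [444. 214.]
toeL [496. 396.]
toeR [466. 196.]
stopL [307. 412.]
stopR [280. 234.]
stopFL [320. 400.]
stopFR [297. 234.]
pinL [544. 400.]
pinR [495. 178.]
barL1 [555. 356.]
barL2 [520. 368.]
barR1 [523. 213.]
barR2 [485. 220.]
tongL [371. 367.]
tongR [355. 259.]
edge [609. 272.]
```

View pics/top0.png

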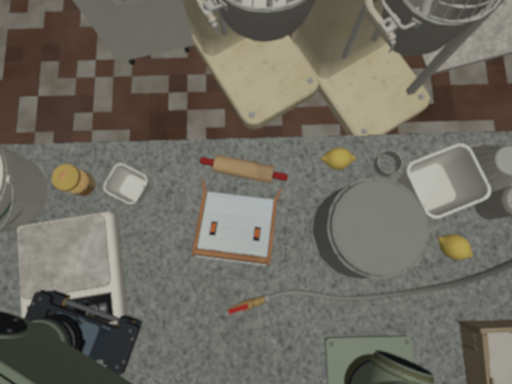

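```bash
python3 -m crank '-0.2 -57 -14.4 0 0 0 0;-0.2 -57 -14.4 0 0 0 0;-0.2 -57 -14.4 0 0 0 0;-0.2 -57 -14.4 0 0 0 0;-0.2 -57 -14.4 0 0 0 0;-0.2 -57 -14.4 0 0 0 0;-0.2 -57 -14.4 0 0 0 0;-0.2 -57 -14.4 0 0 0 -7.5;-0.2 0 0 0 0 0 0;-0.2 0 0 0 0 0 0'
python3 - <<'E'
from h import *
import cv2
s=env.state(); print(s['time_s'],s['ee_pos'],s['ee_rot'],s['gripper_width'])
im=grab_frame('wrist'); cv2.imwrite('pics/w1.png',im)
cv2.imwrite('pics/t1.png',cv2.resize(grab_frame('top')[100:300,150:400],None,fx=3,fy=3))
m=camera_model('wrist');print(np.round(m['K'],1).tolist(),np.round(m['mount'],3).tolist())
E
```

```text
time_s: 1.95
ee_pos: [582.7, 281.6, 224.7]
ee_rot: [180.0, -0.1, 168.0]
force: [0.1, 0.5, 0.6]
gripper_width: 54.9
gripper_force: 0.0
1.95 [582.73470288 281.60261776 224.65631066] [ 1.79997288e+02 -6.99840428e-02  1.67962178e+02] 54.866580913796966
[[336.0, 0.0, 255.8], [0.0, 336.0, 192.2], [0.0, 0.0, 1.0]] [[-0.0, -0.961, -0.276, 80.276], [1.0, -0.0, -0.001, -0.864], [0.001, -0.276, 0.961, -159.625], [0.0, 0.0, 0.0, 1.0]]
```

View pics/w1.png

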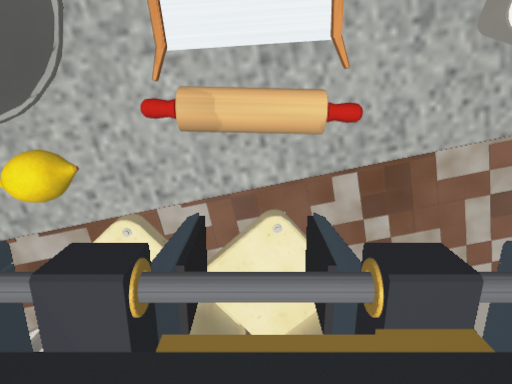

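```bash
cat >> h.py <<'E'
from scipy.spatial.transform import Rotation as Ro
def wray(uv,z,s):
    m=camera_model('wrist');K=np.array(m['K']);M=np.array(m['mount'])
    R=Ro.from_euler('xyz',s['ee_rot'],degrees=True).as_matrix()
    o=R@M[:3,3]+s['ee_pos']; d=R@M[:3,:3]@np.linalg.inv(K)@[uv[0],uv[1],1]
    return (o+d*(z-o[2])/d[2])
F=np.array([456,300.]);a=np.radians(172);U=np.array([np.cos(a),np.sin(a)]);V=np.array([U[1],-U[0]])
def dk(p): d=np.array(p[:2])-F; return np.round([d@U,d@V],1)
E
python3 - <<'E'
from h import *
s=env.state()
for n,uv,z in (('footR',(166,50),0),('footL',(334,40),0),('toeR',(155,79),9),('toeL',(347,67),9),('pinR',(141,108),23),('pinL',(362,113),23),('b1',(177,108),24),('b2',(327,111),24)):
    p=wray(uv,z,s);print(n,np.round(p),dk(p))
print(dk(s['ee_pos']))
E
```

```text
footR [438. 214.   0.] [  6.  -87.7]
footL [465. 390.   0.] [ 3.5 90.4]
toeR [464. 197.   9.] [ -22.8 -101.2]
toeL [495. 397.   9.] [-24.8 101.9]
pinR [491. 178.  23.] [ -51.2 -116.2]
pinL [543. 403.  23.] [-72.2 114.3]
b1 [498. 215.  24.] [-53.8 -78.4]
b2 [534. 367.  24.] [-67.6  77.5]
[-1.273e+02  1.000e-01]
```

```bash
python3 -m crank '-0.2 0 0 45 0 0 1;-0.2 0 0 45 0 0 0;-0.2 0 0 45 0 0 0;-0.2 0 0 40 0 0 0;-0.2 0 0 20 0 0 0;-0.2 0 0 9 0 0 0;-0.2 5 0 0 0 0 0;-0.2 5 0 0 0 0 0;-0.2 4 0 0 0 0 0;-0.2 3 0 0 0 0 0'
```

```text
time_s: 3.3
ee_pos: [566.6, 285.6, 21.7]
ee_rot: [180.0, 0.1, 167.0]
force: [-0.2, 0.7, -0.6]
gripper_width: 55.0
gripper_force: 0.0
```

```bash
python3 -m crank '-0.2 2.5 0 0 0 0 0;-0.2 2.5 0 0 0 0 0;-0.2 2.5 0 0 0 0 0;-0.2 2 0 0 0 0 0;-0.2 2 0 0 0 0 0;-0.2 2 0 0 0 0 0;-0.2 2 0 0 0 0 0;-0.2 2 0 0 0 0 0;-0.2 2 0 0 0 0 0;-0.2 2 0 0 0 0 0'
python3 - <<'E'
from h import *
import cv2
s=env.state(); print(dk(s['ee_pos']))
cv2.imwrite('pics/w2.png',grab_frame('wrist'))
cv2.imwrite('pics/t2.png',cv2.resize(grab_frame('top')[130:280,170:300],None,fx=4,fy=4))
E
```

```text
time_s: 4.55
ee_pos: [545.5, 290.2, 21.0]
ee_rot: [180.0, 0.0, 167.0]
force: [0.1, -0.9, -0.3]
gripper_width: 55.0
gripper_force: 0.1
[-90.    2.8]
```

View pics/w2.png

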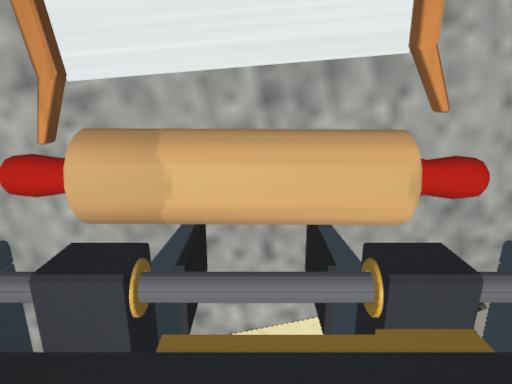

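```bash
python3 -m crank '-0.2 2 0 0 0 0 -0.5;-0.2 2 0 0 0 0 -0.5;-0.2 2 0 0 0 0 -0.5;-0.2 2 0 0 0 0 -0.5;-0.2 2 0 0 0 0 -0.5;-0.2 2 0 0 0 0 -0.5;-0.2 2 0 0 0 0 -0.5;-0.2 2 0 0 0 0 -0.5;-0.2 2 0 0 0 0 -0.5;-0.2 2 0 0 0 0 0'
python3 - <<'E'
from h import *
import cv2
s=env.state(); print(dk(s['ee_pos']))
cv2.imwrite('pics/w3.png',grab_frame('wrist'))
E
```

```text
time_s: 5.9
ee_pos: [525.9, 293.9, 21.0]
ee_rot: [180.0, 0.0, 171.5]
force: [0.7, 0.1, -0.1]
gripper_width: 54.7
gripper_force: 0.1
[-70.1   3.7]
```

View pics/w3.png

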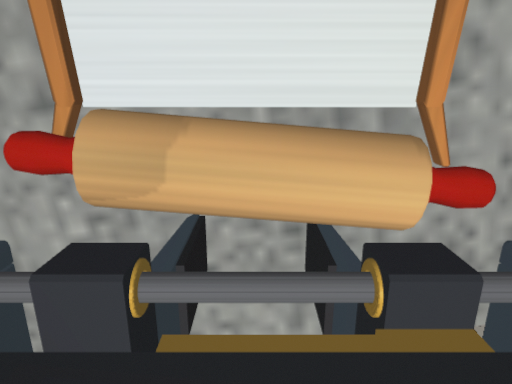

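```bash
cat >> h.py <<'E'
import cv2
def look(zp=23):
    s=env.state(); im=grab_frame('wrist'); h=cv2.cvtColor(im,cv2.COLOR_BGR2HSV)
    m=(((h[...,0]<6)|(h[...,0]>174))&(h[...,1]>180)&(h[...,2]>60)).astype(np.uint8)
    n,l,st,c=cv2.connectedComponentsWithStats(m)
    i=sorted(range(1,n),key=lambda k:-st[k,4])[:2]; i.sort(key=lambda k:c[k][0])
    P=[dk(wray(c[k],zp,s)) for k in i]
    print(s['time_s'],'tool',dk(s['ee_pos']),s['ee_pos'][2].round(1),'F',s['force'].round(1),'pinR',P[0],'pinL',P[1],'ang',np.degrees(np.arctan2(*(P[1]-P[0]))).round(1),'mid',(P[0]+P[1])/2)
    return im
E
python3 -m crank '-0.2 2 0 0 0 0 0;-0.2 2 0 0 0 0 0;-0.2 2 0 0 0 0 0;-0.2 2 0 0 0 0 0;-0.2 2 0 0 0 0 0;-0.2 2 0 0 0 0 0;-0.2 2 0 0 0 0 0'
python3 -c "
from h import *
look()"
```

```text
time_s: 6.82
ee_pos: [512.0, 296.0, 21.0]
ee_rot: [180.0, 0.0, 171.5]
force: [0.3, -0.9, 0.0]
gripper_width: 54.7
gripper_force: 0.1
6.825 tool [-56.1   3.8] 21.0 F [ 0.3 -0.9  0. ] pinR [ -0.8 -97.6] pinL [-19.3 104.3] ang -5.2 mid [-10.05   3.35]
```

```bash
python3 -m crank '-0.2 2 0 0 0 0 0;-0.2 2 0 0 0 0 0;-0.2 2 0 0 0 0 0;-0.2 2 0 0 0 0 0;-0.2 2 0 0 0 0 0;-0.2 2 0 0 0 0 0;-0.2 2 0 0 0 0 0;-0.2 2 0 -0.3 0 0 0;-0.2 2 0 -0.3 0 0 0;-0.2 2 0 -0.3 0 0 0'
python3 -c "
from h import *
cv2.imwrite('pics/w4.png',look(24))"
```

```text
time_s: 8.12
ee_pos: [492.7, 299.0, 22.0]
ee_rot: [180.0, 0.1, 171.5]
force: [2.7, -0.1, 0.8]
gripper_width: 54.6
gripper_force: 1.1
8.125 tool [-36.4   4.1] 22.0 F [ 2.7 -0.1  0.8] pinR [ 17.7 -96.3] pinL [  0.5 106. ] ang -4.9 mid [9.1  4.85]
```

View pics/w4.png

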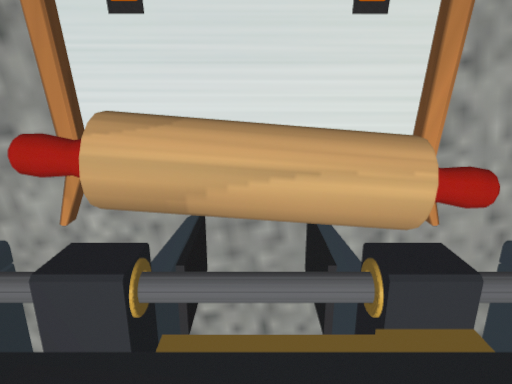

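```bash
python3 -m crank '-0.5 0.5 2 0 0 0 0;-0.8 0.5 2 0 0 0 0;-1 0.5 2 -0.1 0 0 0;-1 0.5 1 -0.1 0 0 0;-1 1.5 0 -0.3 0 0 0;-1 1.5 0 -0.3 0 0 0;-1 1.5 0 -0.3 0 0 0;-1 1.5 0 -0.3 0 0 0;-1 1.5 0 -0.3 0 0 0;-1 1.5 0 -0.3 0 0 0'
python3 -c "
from h import *
look(26)"
```

```text
time_s: 9.43
ee_pos: [482.7, 307.5, 24.0]
ee_rot: [180.0, 0.0, 171.5]
force: [2.6, -0.8, 1.5]
gripper_width: 91.2
gripper_force: 1.2
9.425 tool [-25.4  11.1] 24.0 F [ 2.6 -0.8  1.5] pinR [ 18.5 -96.5] pinL [ 16.8 105.8] ang -0.5 mid [17.65  4.65]
```

```bash
python3 -m crank '-0.8 1.5 -1 -0.2 0 0 0;-0.6 1.5 -1 -0.2 0 0 0;-0.4 1.5 -1 -0.2 0 0 0;-0.2 1.5 -1 -0.3 0 0 0;-0.2 1.5 -1 -0.3 0 0 0;-0.2 1.5 -1 -0.3 0 0 0;-0.2 1.5 -1 -0.3 0 0 0;-0.2 1.5 -1 -0.3 0 0 0;-0.2 1.5 -1 -0.3 0 0 0;-0.2 1.5 -1 -0.3 0 0 0'
python3 -c "
from h import *
look(29)"
```

```text
time_s: 10.72
ee_pos: [466.1, 299.7, 26.6]
ee_rot: [180.0, 0.0, 171.5]
force: [3.1, 0.6, 1.3]
gripper_width: 54.9
gripper_force: 1.0
10.725 tool [-10.1   1.2] 26.6 F [3.1 0.6 1.3] pinR [ 33.8 -95.2] pinL [ 32.  106.5] ang -0.5 mid [32.9   5.65]
```

```bash
python3 -m crank '-0.2 2 0 -0.35 0 0 0;-0.2 2 0 -0.35 0 0 0;-0.2 2 0 -0.35 0 0 0;-0.2 2 0 -0.35 0 0 0;-0.2 2 0 -0.35 0 0 0;-0.2 2 0 -0.35 0 0 0;-0.2 2 0 -0.35 0 0 0;-0.2 2 0 -0.35 0 0 0;-0.2 2 0 -0.35 0 0 0;-0.2 2 0 -0.35 0 0 0'
python3 -c "
from h import *
look(33)"
python3 -m crank '-0.2 2 0 -0.35 0 0 0;-0.2 2 0 -0.35 0 0 0;-0.2 2 0 -0.35 0 0 0;-0.2 2 0 -0.35 0 0 0;-0.2 2 0 -0.35 0 0 0;-0.2 2 0 -0.35 0 0 0;-0.2 2 0 -0.35 0 0 0;-0.2 2 0 -0.35 0 0 0;-0.2 2 0 -0.35 0 0 0;-0.2 2 0 -0.35 0 0 0'
python3 -c "
from h import *
cv2.imwrite('pics/w5.png',look(36))"
```

```text
time_s: 12.02
ee_pos: [446.3, 302.8, 30.1]
ee_rot: [180.0, 0.0, 171.5]
force: [1.4, -1.6, 0.6]
gripper_width: 54.9
gripper_force: 1.2
12.025 tool [10.   1.4] 30.1 F [ 1.4 -1.6  0.6] pinR [ 54.  -94.8] pinL [ 52.2 106.4] ang -0.5 mid [53.1  5.8]
time_s: 13.32
ee_pos: [426.6, 305.7, 33.6]
ee_rot: [180.0, 0.0, 171.5]
force: [2.8, -0.2, 1.7]
gripper_width: 54.9
gripper_force: 1.3
13.325 tool [30.   1.5] 33.6 F [ 2.8 -0.2  1.7] pinR [ 73.9 -95. ] pinL [ 72.1 107. ] ang -0.5 mid [73.  6.]
```

View pics/w5.png

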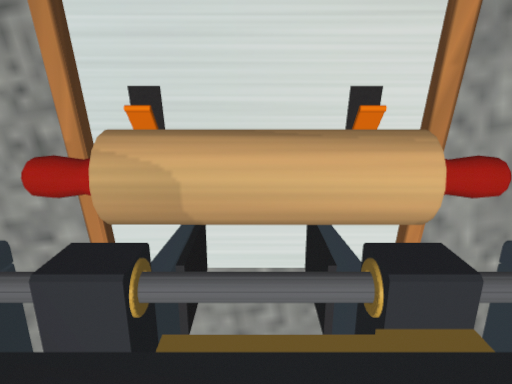

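```bash
python3 -m crank '-0.2 2 0 -0.35 0 0 0;-0.2 2 0 -0.35 0 0 0;-0.2 2 0 -0.35 0 0 0;-0.2 2 0 -0.35 0 0 0;-0.2 2 0 -0.35 0 0 0;-0.2 2 0 -0.35 0 0 0;-0.2 2 0 -0.35 0 0 0;-0.2 2 0 -0.35 0 0 0;-0.2 2 0 -0.35 0 0 0;-0.2 2 0 -0.35 0 0 0'
python3 -c "
from h import *
look(39)"
python3 -m crank '-0.2 2 0 -0.35 0 0 0;-0.2 2 0 -0.35 0 0 0;-0.2 2 0 -0.35 0 0 0;-0.2 2 0 -0.35 0 0 0;-0.2 2 0 -0.35 0 0 0;-0.2 2 0 -0.35 0 0 0;-0.2 2 0 -0.35 0 0 0;-0.2 2 0 -0.35 0 0 0;-0.2 2 0 -0.35 0 0 0;-0.2 2 0 -0.35 0 0 0'
python3 -c "
from h import *
look(43)"
```

```text
time_s: 14.62
ee_pos: [406.7, 308.6, 37.0]
ee_rot: [-180.0, -0.0, 171.5]
force: [3.1, 0.2, 1.3]
gripper_width: 54.6
gripper_force: 1.2
14.625 tool [50.1  1.7] 37.0 F [3.1 0.2 1.3] pinR [ 93.5 -95.9] pinL [ 91.8 108.3] ang -0.5 mid [92.65  6.2 ]
time_s: 15.92
ee_pos: [386.2, 311.3, 40.2]
ee_rot: [-179.9, -0.1, 171.5]
force: [0.6, 0.5, -0.2]
gripper_width: 54.5
gripper_force: 0.0
15.925 tool [70.7  1.4] 40.2 F [ 0.6  0.5 -0.2] pinR [116.5 -95. ] pinL [114.6 107.6] ang -0.5 mid [115.55   6.3 ]
```

```bash
python3 -m crank '-0.2 1.5 0 -0.25 0 0 0;-0.2 1.5 0 -0.25 0 0 0;-0.2 1.5 0 -0.25 0 0 0;-0.2 1 0 -0.2 0 0 0;-0.2 1 0 -0.2 0 0 0'
python3 -c "
from h import *
look(44)"
python3 -m crank '-0.2 1 0 -0.2 0 0 0;-0.2 1 0 -0.2 0 0 0;-0.2 1 0 -0.2 0 0 0'
python3 -c "
from h import *
cv2.imwrite('pics/w6.png',look(45))"
```

```text
time_s: 16.6
ee_pos: [380.7, 312.6, 41.8]
ee_rot: [180.0, 0.0, 171.5]
force: [1.0, -0.0, 0.2]
gripper_width: 54.7
gripper_force: 0.6
16.6 tool [76.3  2. ] 41.8 F [ 1.  -0.   0.2] pinR [120.2 -94.6] pinL [118.4 107.5] ang -0.5 mid [119.3    6.45]
time_s: 17.02
ee_pos: [377.6, 312.9, 42.3]
ee_rot: [-180.0, -0.0, 171.5]
force: [1.6, -0.0, 0.1]
gripper_width: 54.5
gripper_force: 0.5
17.025 tool [79.5  1.9] 42.3 F [ 1.6 -0.   0.1] pinR [123.5 -94.3] pinL [121.7 107.2] ang -0.5 mid [122.6    6.45]
```

View pics/w6.png

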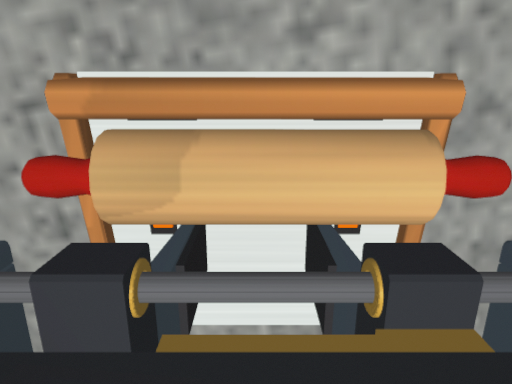

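```bash
python3 -m crank '-0.2 1 0 -0.2 0 0 0;-0.2 1 0 -0.2 0 0 0;-0.2 1 0 -0.2 0 0 0;-0.2 1 0 -0.2 0 0 0'
python3 -c "
from h import *
look(45)"
python3 -m crank '-0.2 1 0 0 0 0 0;-0.2 0.5 0 0 0 0 0;-0.2 0 0 0 0 0 0'
python3 -c "
from h import *
look(45)"
```

```text
time_s: 17.58
ee_pos: [374.1, 313.6, 43.3]
ee_rot: [180.0, 0.0, 171.5]
force: [1.8, -0.6, 0.0]
gripper_width: 54.8
gripper_force: 1.1
17.575 tool [83.   2.1] 43.3 F [ 1.8 -0.6  0. ] pinR [126.8 -94.6] pinL [125.  107.6] ang -0.5 mid [125.9   6.5]
time_s: 18.0
ee_pos: [372.4, 314.0, 43.2]
ee_rot: [180.0, 0.0, 171.5]
force: [1.9, -0.7, 0.5]
gripper_width: 54.5
gripper_force: 1.1
18.0 tool [84.7  2.2] 43.2 F [ 1.9 -0.7  0.5] pinR [128.4 -94.8] pinL [126.7 107.8] ang -0.5 mid [127.55   6.5 ]
```

```bash
python3 -m crank '-0.2 1 0 0 0 0 0;-0.2 0.5 0 0 0 0 0;-0.2 0 0 0 0 0 0'
python3 -c "
from h import *
look(45)"
python3 -m crank '-0.2 1 0 0 0 0 0;-0.2 0 0 0 0 0 0'
python3 -c "
from h import *
cv2.imwrite('pics/w7.png',look(45))"
```

```text
time_s: 18.42
ee_pos: [371.0, 314.0, 43.1]
ee_rot: [180.0, 0.0, 171.5]
force: [3.4, -1.0, 0.2]
gripper_width: 54.4
gripper_force: 1.7
18.425 tool [86.1  2. ] 43.1 F [ 3.4 -1.   0.2] pinR [129.8 -95. ] pinL [128.  108.1] ang -0.5 mid [128.9    6.55]
time_s: 18.73
ee_pos: [370.9, 314.1, 43.2]
ee_rot: [180.0, 0.1, 171.6]
force: [6.3, -2.4, -0.4]
gripper_width: 54.4
gripper_force: 3.3
18.725 tool [86.2  2.1] 43.2 F [ 6.3 -2.4 -0.4] pinR [129.8 -95. ] pinL [128.  108.1] ang -0.5 mid [128.9    6.55]
```

View pics/w7.png

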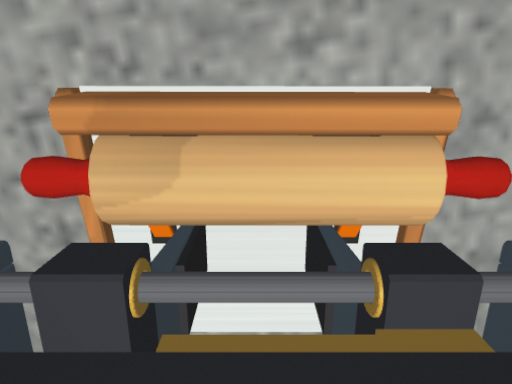

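```bash
python3 -m crank '-0.2 0.7 0 0 0 0 0;-0.2 0 0 0 0 0 0;-0.2 0 0 0 0 0 0;-0.2 -1 0 0 0 0 0;-0.2 -1 0 0 0 0 0;-0.2 -1 0 0 0 0 0;-0.2 -1 0 0 0 0 0;-0.2 -1 0 0 0 0 0;-0.2 -1 0 0 0 0 0;-0.2 0 0 0 0 0 0'
python3 -c "
from h import *
look(45)"
python3 -m crank '-0.2 -1 0 0 0 0 0;-0.2 -1 0 0 0 0 0;-0.2 -1 0 0 0 0 0;-0.2 -1 0 0 0 0 0'
python3 -c "
from h import *
look(45)"
```

```text
time_s: 20.02
ee_pos: [374.9, 313.3, 43.0]
ee_rot: [-180.0, -0.0, 171.5]
force: [0.6, -1.1, 0.2]
gripper_width: 54.7
gripper_force: 0.0
20.025 tool [82.2  1.8] 43.0 F [ 0.6 -1.1  0.2] pinR [126.1 -94.6] pinL [124.4 107.5] ang -0.5 mid [125.25   6.45]
time_s: 20.58
ee_pos: [379.1, 312.8, 43.1]
ee_rot: [180.0, 0.0, 171.5]
force: [-0.3, 0.1, 0.5]
gripper_width: 54.5
gripper_force: 0.0
20.575 tool [78.   1.9] 43.1 F [-0.3  0.1  0.5] pinR [126.1 -94.6] pinL [124.4 107.6] ang -0.5 mid [125.25   6.5 ]
```

```bash
python3 -m crank '-0.2 -5 0 0 0 0 0;-0.2 -6 0 -2 0 0 0;-0.2 -6 0 -8 0 0 0;-0.2 -4 0 -20 0 0 0;-0.2 0 0 -30 0 0 0;-0.2 0 0 -40 0 0 0;-0.2 0 0 -40 0 0 0;-0.2 0 0 -30 0 0 0;-0.2 0 0 0 0 0 0;-0.2 0 0 0 0 0 0'
python3 -c "
from h import *
im=look(45)
t=grab_frame('top'); cv2.imwrite('pics/f.png',np.hstack([cv2.resize(im,(400,300)),cv2.resize(t[130:280,170:370],(400,300))]))"
```

```text
time_s: 21.88
ee_pos: [399.4, 309.2, 212.4]
ee_rot: [-179.9, -0.1, 171.5]
force: [-0.4, 1.0, -0.3]
gripper_width: 54.6
gripper_force: 0.0
21.875 tool [57.4  1.2] 212.4 F [-0.4  1.  -0.3] pinR [126.  -91.4] pinL [124.3 103.6] ang -0.5 mid [125.15   6.1 ]
```

View pics/f.png

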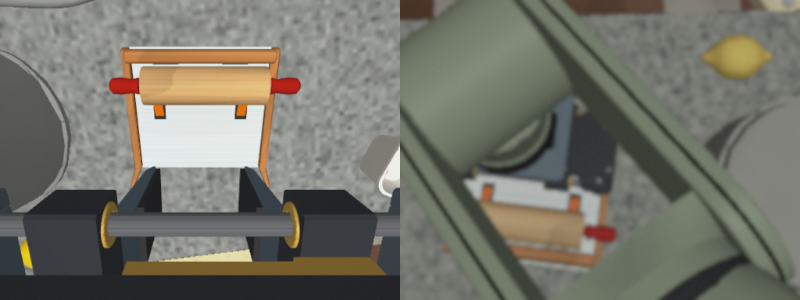

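The pin rests behind the raised tongues, just off the stop, and its position has not changed since the fingers let go. The lemon and tub are untouched.

```bash
python3 -c "
from workcell import env
print(env.job_done())"
```

```text
the job is handed in; nothing more can be done
None
```

The rolling pin is in its dock with the catch up behind it: it was pushed against the stop, settled back about 4 mm onto the catch and stayed there untouched; I kept the arm clear of the lemon, tub and ring cutter, and the job was handed in at about 22 s.

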